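# Seat the battery cap, then raise the grading lamp to its second stop and hold it

## Robot

A 7-joint arm with a two-finger parallel gripper is mounted at the origin on the work surface. World frame = base frame: x ahead of the robot, y to its left, z up, the work surface at z = 0. Lengths are in m, angles in rad, forces in N, time in s.
With the tool pointing down it reaches from about 0.4 to 0.875 m from the base axis. Payload 19.3 kg.
Tool frame: the origin (TCP) lies midway between the tips of the shut fingers; the grasp point (between the pads) lies 19 mm behind it; z points along the fingers, y is the line along which they close (so a half turn about z gives the same grasp; the last joint's range is limited). The gripper opens to 85 mm and grips with 20 to 120 N. Pads are 22 mm wide; open, the fingers measure 114 mm over their backs; the gripper's body (76 mm by 85 mm) begins 54 mm behind the grasp point. The pads swing forward as they close: fully open they stand 13 mm farther back than shut.
Start: joints at [1.061, 0.521, -0.036, 1.599, 0.021, 1.021, -0.113], TCP at [0.266, -0.566, 0.231] pointing down, gripper open.
Joint ranges: [-2.91, 2.91], [-0.3, 2.13], [-1.5, 1.42], [0.17, 2.43], [-1.26, 4.41], [0.16, 1.93], [-2.52, 2.52]. Speed limits (rad/s): [1.89, 1.89, 2.39, 2.39, 3.01, 3.01, 3.01].

## Interface

Orientations are given as [roll, pitch, yaw] about the fixed x, y, z axes, in that order (R = Rz(yaw) Ry(pitch) Rx(roll)).
In Python, from workcell import bot gives the robot as it stands.
- The arm moves only by the tool run_rows, called as name(argument=value, ...) on one line, values as JSON. Schema: {"type":"object","properties":{"steps":{"type":"array","items":{"type":"object","properties":{"jaw":{"type":"number"},"tx":{"type":"number"},"ty":{"type":"number"},"tz":{"type":"number"},"rx":{"type":"number"},"ry":{"type":"number"},"rz":{"type":"number"}},"additionalProperties":false,"required":["jaw"]},"minItems":1,"maxItems":5},"grip_force":{"type":"number"},"only":{"type":"string"},"quiet":{"type":"boolean"},"lines":{"type":"string"}},"required":["steps"],"additionalProperties":false}. steps is a list of rows, 1 to 5 of them, each an object with the fields jaw (the finger opening in m), tx, ty, tz (the shift in shares of 0.6 m (1.0 is 0.6 m)), rx, ry, rz (a rotation vector in shares of pi rad (1.0 is pi rad)); a field left out counts as zero (the opening has to be given); each row is the pose to reach, as a shift and turn from the pose commanded when the call began, along the tool's axes at that moment; what a row does not reach only later rows make up. A row lasts 1/8 s, in which the tool goes at most 0.0625 m and 0.188 rad, less where a joint would pass 70% of its speed; a pose out of reach is approached as far as the arm can. The fingers move at their own pace and stop on an object; grip_force is the grip in N (left out, the last holds). Time passes only in rows, so rows that do not move let the fingers close. The tool returns the time, the measured TCP pose, the force, the opening and the grip force at its end. only (a regular expression) keeps the lines of the reply that match it, lines (a string "A,B") keeps lines A to B, and quiet returns only ok. A shift or turn number past 1, either way, is cut back to 1. Input that does not fit is refused with a message, and nothing moves.
- bot.observe(): the state, without advancing time (a new reading comes with each control period).
- bot.grab_frame(name): name is "side" or "top"; returns the picture (400x640x3 uint8, blue, green, red); there is no depth.
- bot.calibration(name): a dict with "vfov" (degrees; the focal length in pixels is half the picture's height over the tangent of half this angle, whatever the lens; pixels are square), "cx", "cy" (the principal point, pixels), "eye" and "attitude" of the camera in the world. Camera axes: x right, y down, z forward; pixel columns grow to the right and rows downward; lengths in m; the calibration is good to about 2 mm. A picture is of the moment at which its call begins. calibration takes no time and is no camera call.
- bot.job_done(): hands the job in; it is judged then, once.
The state is a dict: "clock": time; "qpos": joint angles; "qd": joint speeds; "joint_efforts": joint torques, N m; "position": TCP position; "tool_rot": TCP orientation; "force": force on the tool from outside, world axes, zero at the start; "moment": the same for the moment, N m; "grip_width": finger opening in m; "finger_force": force on a finger pad.
Only numpy, scipy, OpenCV 4.12 (cv2) and the standard library are available. Lean on these libraries where they do the work, as an engineer would, in place of code of your own. Each camera call takes 0.05 s, during which the arm holds its last target. There are 200 camera calls.

## Task

Get the small grading lamp ready for a look at the stones: first push its round battery cap fully home in the base. Then squeeze the release button on the side of the lamp's grip block, pull the lamp straight up past the first stop to the second stop, as far as it goes, and finish there still gripping it with the button squeezed in and the lamp held up, without letting go (it sinks back if released). Leave the scoop, tweezers, tumbler and loupe where they are.

Things in the scene. Friction and masses are not known exactly. Their poses are not given: they have to be found in the camera images.
- lamp: Small desk lamp screwed to the desk. Grey base 120 mm (x), 220 mm (y from -125 to +95), 28 mm high; origin on the desk at x = 0, z up. On the base: battery cap at y -85 mm; telescoping column (tube 32 mm across, to 96 mm above the desk) at y +45 mm, topped by a black grip block, from whose lower half a flat light bar, 36 mm wide, 18 mm thick, runs 143 mm along +y.
- cap (a joint): How far the battery cap is pushed in, m: it starts at 0 to 0.004 and is fully home at 0.012 (hard stop). It moves straight down against about 6 N of friction and stays where it is left.
- cap_top (a point): Middle of the top face of the battery cap, a black disc 36 mm across with a slot; the top stands 14 to 18 mm above the base's deck at the start and 6 mm above it when fully home. It goes down with the cap.
- lift (a joint): How far the lamp head is raised, m: 0 down, first stop 0.050, second stop 0.100 (hard end). It leaves down, and passes the first stop, only while the button is in 0.004 or more. It pulls back down with about 4 to 6 N (weight and a spring); nothing latches it at the second stop: let go there, it sinks to about 0.063.
- grip (a point): Centre of the black grip block (30 mm along x, 44 mm along y, 40 mm high), on the column's axis; 120 mm above the desk when down, goes up with the lamp head. Axes as lamp. To squeeze the button, close the fingers along x: one on the button, the other on the block's far (-x) face.
- button (a joint): How far the release button is pushed in, m: 0 out, 0.006 the end; a spring takes it back out, about 2 N to start and 6 N at the end. Flush with the block at 0.0055.
- button_face (a point): Middle of the outer face of the release button, 14 mm wide and 22 mm high, in the +x face of the grip block (20.5 mm from the column's axis), from which it stands out 5.5 mm. It is pushed in along the lamp's -x.
- scoop: Loose steel sorting scoop, open box 50 by 44 by 22 mm with a flat handle of 40 mm towards its -x; origin under the middle of the box. Leave it alone.
- tweezers: Loose steel tweezers 98 mm long along their x, 8 mm high; origin on the desk at mid-length. Leave them alone.
- tumbler: Loose glass tumbler 54 mm across, 60 mm tall, standing; origin under its middle. Leave it alone.
- loupe: Loose black loupe, block 34 by 30 by 22 mm with a steel tab towards its -x; origin under the block's middle. Leave it alone.

How it is judged:
On the way, in this order (a step that is already met when the one before it is completed fails the run):
1. the battery cap is pushed fully home, the lamp still down (value of joint cap above 0.0105 m and value of joint lift below 0.01 m), for 0.2 s.
2. the release button is squeezed in by the fingers, the lamp still down (value of joint button above 0.004 m and value of joint lift below 0.02 m and contact force between the fingers and lamp above 1 N), for 0.1 s.
At the end, for the whole second after the job is handed in: The lamp head is held by the fingers at the second stop (raised at least 95 mm of 100 mm), still (under 10 mm/s), with the release button squeezed in at least 3 mm and the battery cap within 1.5 mm of fully home (value of joint lift above 0.095 m and value of joint button above 0.003 m and value of joint cap above 0.0105 m and contact force between the fingers and lamp above 2 N and velocity of joint lift between -0.01 and 0.01 m/s); the arm keeps its last pose, push and grip.
It fails at once if a bystander is moved more than 30 mm or the tumbler is tipped (distance of any of scoop, tweezers, tumbler, loupe from where it was at the start of the episode above 0.03 m or angle between tumbler's own z axis and vertical above 0.5 rad).
It also fails if it takes over 43 s, if anything falls off the work surface, if the arm or the gripper's body presses on something with over 40 N, if the wrist force passes 120 N, or if a joint passes its speed limit or range.

## Working session

There is one attempt and no reset: what is moved stays moved. The work goes in short steps, Python scripts to look and compute and a tool call to move; the robot and the scene stay as the last step left them, time stands still between calls to the robot, and variables do not carry over. Pictures are saved under pics/ and viewed, at most 10 in all, crops included, and the job is handed in when it is done.

```bash
ls; mkdir -p pics; python3 - <<'E'
from workcell import bot
import cv2
for n in("top","side"):
    cv2.imwrite(f"pics/{n}0.png",bot.grab_frame(n)); print(bot.calibration(n))
s=bot.observe(); print(s)
E
```

```text
pics
workcell.py
{'vfov': 48.96667536228021, 'cx': 319.2058250248105, 'cy': 200.76520213140088, 'eye': array([0.46602407, 0.003024  , 0.94046161]), 'attitude': array([-3.01542905, -0.03304995, -1.55195581])}
{'vfov': 49.247124055323695, 'cx': 318.15764294162324, 'cy': 195.05441292608495, 'eye': array([0.34093383, 0.62564004, 0.7868995 ]), 'attitude': array([-2.36197644,  0.01086764, -2.77654278])}
{'clock': 0.1, 'qpos': array([ 1.06082255,  0.52194615, -0.03629546,  1.59994212,  0.02119173,
        1.02107776, -0.11282936]), 'qd': array([-0.00143764, -0.00065471,  0.0003759 , -0.0003134 , -0.00052235,
        0.00124955,  0.00053158]), 'joint_efforts': array([ 5.40793015e-03, -9.28500438e+01,  1.98496878e+00, -3.70534801e+01,
        1.81723380e-02,  5.35372543e-03, -1.00388304e-04]), 'position': array([ 0.26591574, -0.56528759,  0.23079196]), 'tool_rot': array([-3.14060689e+00,  7.69658311e-05,  4.39701274e-01]), 'force': array([-0.64521041,  0.37344866, -0.08180285]), 'moment': array([-0.05172472,  0.0257375 , -0.01647884]), 'finger_force': 0.0, 'grip_width': 0.08555314656121218}
```

View pics/top0.png

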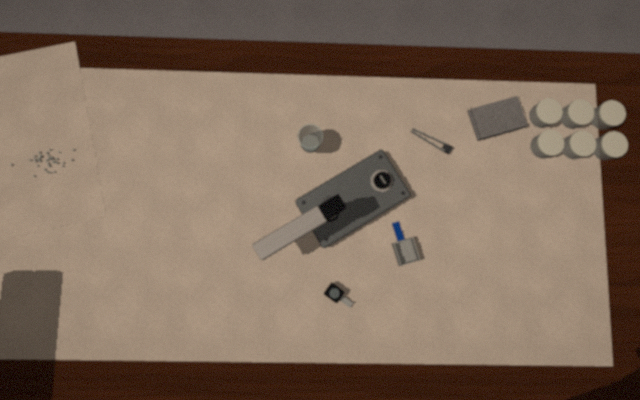

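View pics/side0.png

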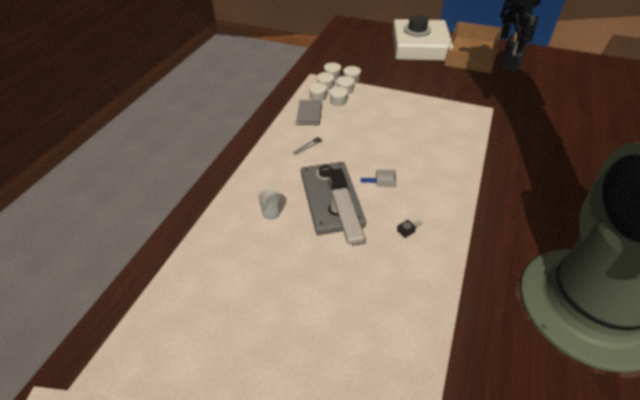

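The top view shows the grey base with corners near (381,151), (411,190), (328,245), (297,202). The cap is at (382,180), the black grip block at (332,208), and the light bar points to (262,247). The tumbler, tweezers, scoop and loupe are all around it, clear of the lamp. The side view shows the same layout, with the cap at (326,172).

```bash
cat > h.py <<'E'
import numpy as np, cv2
from scipy.spatial.transform import Rotation as R
from workcell import bot
def cam(n):
    c=bot.calibration(n); f=200/np.tan(np.radians(c["vfov"]/2))
    return c,f,R.from_euler("xyz",c["attitude"]).as_matrix()
def ray(n,px,z):
    c,f,M=cam(n); d=M@np.array([(px[0]-c["cx"])/f,(px[1]-c["cy"])/f,1]); e=c["eye"]
    return e+d*(z-e[2])/d[2]
def proj(n,p):
    c,f,M=cam(n); q=M.T@(np.array(p)-c["eye"]); return q[:2]/q[2]*f+[c["cx"],c["cy"]]
def to_tool(target,s=None):
    s=s or bot.observe(); return R.from_euler("xyz",s["tool_rot"]).as_matrix().T@(np.array(target)-s["position"])
E
python3 - <<'E'
from h import *
im=cv2.imread("pics/top0.png")
for p in [(381,151),(411,190),(328,245),(297,202)]: print("corner",ray("top",p,.028).round(4))
print("cap",ray("top",(382,180),.044).round(4)); print("grip",ray("top",(332,208),.14).round(4),"barend",ray("top",(258,252),.12).round(4))
print("side cap",ray("side",(326,172),.044).round(4))
h=cv2.hsv=cv2.cvtColor(im,cv2.COLOR_BGR2HSV)
for p in [(365,180),(340,210),(330,205),(382,180),(450,250),(350,235),(382,170),(280,237)]: print(p,h[p[1],p[0]])
a=cv2.resize(im[130:270,240:430],None,fx=4,fy=4,interpolation=cv2.INTER_CUBIC); cv2.imwrite("pics/c1.png",a)
b=cv2.resize(cv2.imread("pics/side0.png")[140:260,250:430],None,fx=4,fy=4,interpolation=cv2.INTER_CUBIC); cv2.imwrite("pics/c2.png",b)
E
```

```text
corner [ 0.6925 -0.155   0.028 ]
corner [ 0.6098 -0.2189  0.028 ]
corner [ 0.4905 -0.0449  0.028 ]
corner [0.5787 0.0214 0.028 ]
cap [ 0.6269 -0.1544  0.044 ]
grip [ 0.5552 -0.0453  0.14  ] barend [0.4726 0.0892 0.12  ]
side cap [ 0.6213 -0.1408  0.044 ]
(365, 180) [20 26 88]
(340, 210) [173 227   9]
(330, 205) [ 19 113  18]
(382, 180) [15 32 79]
(450, 250) [ 15  64 168]
(350, 235) [ 14  62 111]
(382, 170) [ 12  40 108]
(280, 237) [ 17  40 146]
```

View pics/c1.png

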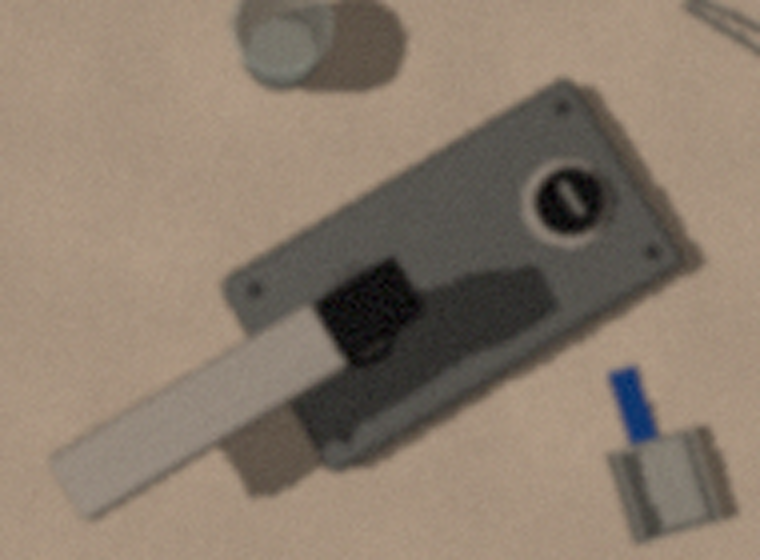

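View pics/c2.png

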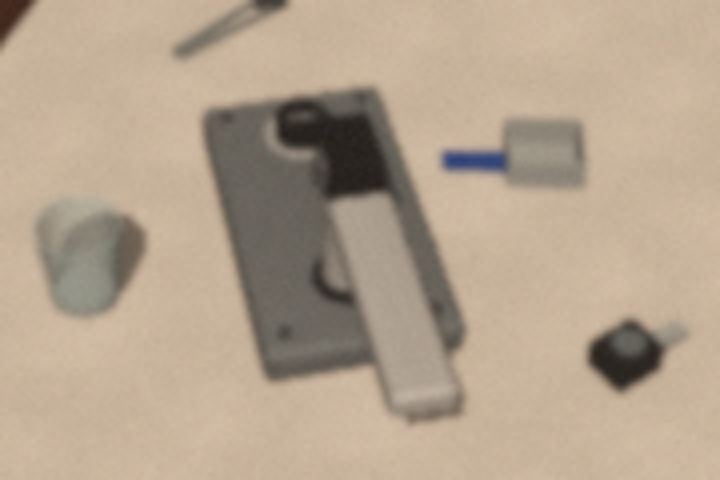

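The crops show the cap at about (382,180) in full-frame pixels and the black block at about (331,207), with the bar running to the lower left. The side crop shows a bulge on the block's +x side near full-frame (330,184). I'll check the button with an enhanced crop and refine the cap and block with contours.

```bash
python3 - <<'E'
from h import *
def frame(n): return np.mean([bot.grab_frame(n).astype(float) for _ in range(8)],0)
o=[]
T=frame("top"); S=frame("side"); np.savez("avg.npz",T=T,S=S)
for im,(x,y,w,h) in ((T,(305,185,60,45)),(S,(310,155,60,45))):
    a=np.clip(im[y:y+h,x:x+w]*3,0,255).astype(np.uint8); o.append(cv2.resize(a,None,fx=6.6,fy=6.6,interpolation=cv2.INTER_CUBIC))
cv2.imwrite("pics/c3.png",np.hstack(o))
for n,im,th in (("top",T,45),("side",S,55)):
    g=cv2.cvtColor(im.astype(np.uint8),cv2.COLOR_BGR2GRAY); m=(g<th).astype(np.uint8); m=cv2.morphologyEx(m,cv2.MORPH_CLOSE,np.ones((3,3)))
    for c in cv2.findContours(m,cv2.RETR_EXTERNAL,2)[0]:
        (cx,cy),wh,a=cv2.minAreaRect(c)
        if 280<cx<430 and 140<cy<260 and cv2.contourArea(c)>60: print(n,cx,cy,wh,a,cv2.contourArea(c))
# base outline: saturation-based
hs=cv2.cvtColor(T.astype(np.uint8),cv2.COLOR_BGR2HSV); m=((hs[...,1]<45)&(hs[...,2]<115)).astype(np.uint8)
m=cv2.morphologyEx(m,cv2.MORPH_CLOSE,np.ones((5,5)))
c=max(cv2.findContours(m[130:270,280:430].copy(),cv2.RETR_EXTERNAL,2)[0],key=cv2.contourArea)
r=cv2.boxPoints(cv2.minAreaRect(c))+[280,130]; P=[ray("top",p,.028)[:2].round(4) for p in r]; print(r,P,[np.linalg.norm(P[i]-P[i-1]) for i in range(4)])
E
```

```text
top 333.4230651855469 208.38461303710938 (21.63330841064453, 25.793560028076172) 56.3099365234375 435.0
top 382.5 180.0 (14.0, 15.0) 90.0 171.5
top 319.5 216.0 (366.0, 639.0) 90.0 47334.5
side 405.76898193359375 230.27243041992188 (15.861687660217285, 9.71632194519043) 4.763641834259033 72.0
side 333.9588623046875 176.03529357910156 (30.804128646850586, 18.54755401611328) 49.398704528808594 312.5
side 327.0 199.5 (399.0, 624.0) 90.0 69466.5
[[294.32828236 200.16537476]
 [382.81072998 147.9834156 ]
 [411.37561035 196.41950989]
 [322.89315796 248.60147095]] [array([0.5824, 0.0271]), array([ 0.6992, -0.1589]), array([ 0.5961, -0.2196]), array([ 0.4829, -0.0345])] [np.float64(0.11702482642584866), np.float64(0.2196320559481243), np.float64(0.11964154796725096), np.float64(0.21697062013092921)]
```

View pics/c3.png

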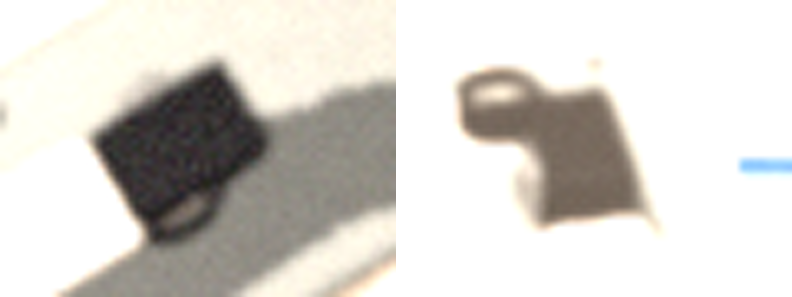

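The enhanced crop shows the grey button on the block's upper-left side, which is lamp +x, and the block's top face centred at about full-frame (332.5,206). The base fit, cap and block agree on these values:

| Item | Value |
|---|---|
| Lamp yaw | about 0.56 rad |
| Cap | (0.627, -0.155) |
| Grip | (0.558, -0.0455) |

I'll move towards the cap, shutting the fingers and turning the tool to yaw 2.13.

The manual's scale: shifts go in shares of 0.6 m and turns go in shares of pi rad. Converting my numbers, 0.275 m is 0.4583, 0.22 m is 0.3667, -0.18 rad is -0.0573.

run_rows(steps=[{"jaw":0,"tx":0.0917,"ty":-0.04,"rz":-0.0573},{"jaw":0,"tx":0.1833,"ty":-0.08,"rz":-0.1146},{"jaw":0,"tx":0.275,"ty":-0.12,"rz":-0.1719},{"jaw":0,"tx":0.3667,"ty":-0.16,"rz":-0.2292},{"jaw":0,"tx":0.4583,"ty":-0.2,"rz":-0.2865}], grip_force=40)

```text
clock: 1.52
position: [0.4649, -0.3384, 0.2315]
tool_rot: [3.141, 0.0, 1.345]
force: [1.4, -0.7, 0.7]
grip_width: -0.0002
finger_force: 0.0
```

```bash
python3 -c "
from h import *
s=bot.observe();print(s['qpos'].round(2),to_tool([.627,-.155,.10]).round(4),2.13-s['tool_rot'][2])"
```

```text
[ 0.75  0.46 -0.31  1.72  0.16  0.99  0.15] [0.215  0.117  0.1315] 0.7845342282137251
```

Converted, 0.215 m is 0.3583, 0.117 m is 0.195, -0.785 rad is -0.2499.

run_rows(steps=[{"jaw":0,"tx":0.0717,"ty":0.0383,"rz":-0.0509},{"jaw":0,"tx":0.1433,"ty":0.0783,"rz":-0.1019},{"jaw":0,"tx":0.215,"ty":0.1167,"tz":0.05,"rz":-0.1496},{"jaw":0,"tx":0.2867,"ty":0.1567,"tz":0.1,"rz":-0.2005},{"jaw":0,"tx":0.3583,"ty":0.195,"tz":0.15,"rz":-0.2499}])

```text
clock: 2.15
position: [0.628, -0.1563, 0.1405]
tool_rot: [3.141, 0.0, 2.129]
force: [0.2, 0.0, 0.4]
grip_width: -0.0
finger_force: 0.0
```

run_rows(steps=[{"jaw":0},{"jaw":0}])

```text
clock: 2.4
position: [0.6268, -0.1578, 0.1412]
tool_rot: [-3.141, -0.0, 2.124]
force: [-0.6, -0.4, -0.0]
grip_width: 0.0001
finger_force: 0.0
```

```bash
python3 - <<'E'
from h import *
s=bot.observe();print(s['qpos'].round(2),to_tool([.627,-.155,.05]).round(4),2.13-s['tool_rot'][2])
for n,(x,y) in (("top",(282,130)),("side",(250,130))):
    im=bot.grab_frame(n)[y:y+130,x:x+150]; cv2.imwrite(f"pics/d_{n}.png",cv2.resize(im,None,fx=2.6,fy=2.6,interpolation=cv2.INTER_CUBIC))
cv2.imwrite("pics/d.png",np.hstack([cv2.imread(f"pics/d_{n}.png") for n in("top","side")]))
E
```

```text
[ 0.46  0.69 -0.48  1.6   0.37  0.94  0.41] [0.0023 0.0017 0.0912] 0.00625832883724442
```

View pics/d.png

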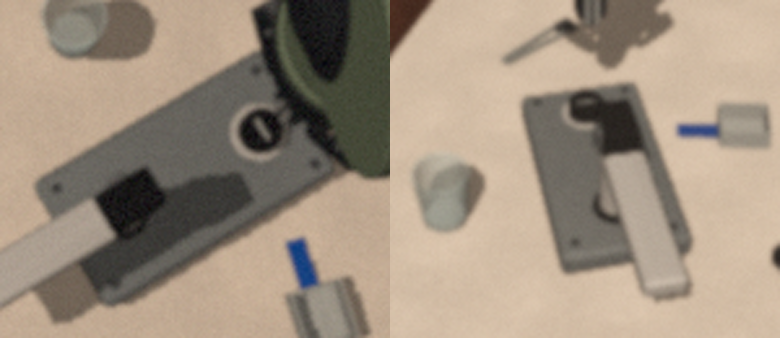

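The top view shows the gripper's body up and to the right of the cap (perspective, since it is higher). In the side view the fingertip is at about (327,139), with the cap below it at (325,171). I'll check this against the projection.

```bash
python3 - <<'E'
from h import *
p=bot.observe()["position"]
print(proj("side",p),proj("top",p),proj("side",[.627,-.155,.044]),proj("top",[.627,-.155,.044]))
E
```

```text
[326.51608784 136.46926076] [393.51720138 171.0378828 ] [325.82169568 167.96229635] [382.30676904 179.9559288 ]
```

Converted, 0.098 m is 0.1633, 0.085 m is 0.1417.

run_rows(steps=[{"jaw":0,"tx":0.0033,"ty":0.0033,"tz":0.05},{"jaw":0,"tx":0.0033,"ty":0.0033,"tz":0.1},{"jaw":0,"tx":0.0033,"ty":0.0033,"tz":0.1417},{"jaw":0,"tx":0.0033,"ty":0.0033,"tz":0.1533},{"jaw":0,"tx":0.0033,"ty":0.0033,"tz":0.1633}])

```text
clock: 3.12
position: [0.6279, -0.1553, 0.0441]
tool_rot: [3.141, 0.001, 2.124]
force: [0.3, -0.5, -0.3]
grip_width: -0.0003
finger_force: 0.0
```

run_rows(steps=[{"jaw":0,"tz":0.0083},{"jaw":0,"tz":0.0133},{"jaw":0,"tz":0.015}])

```text
clock: 3.5
position: [0.6281, -0.1552, 0.0353]
tool_rot: [3.141, 0.001, 2.124]
force: [-1.1, -0.4, 5.7]
grip_width: -0.0003
finger_force: 2.8
```

Converted, 0.004 m is 0.0067, 0.002 m is 0.0033.

run_rows(steps=[{"jaw":0,"tz":0.0033},{"jaw":0,"tz":0.0067},{"jaw":0,"tz":0.0067},{"jaw":0,"tz":0.0067}])

```text
clock: 4.0
position: [0.6283, -0.1552, 0.0336]
tool_rot: [3.141, 0.002, 2.124]
force: [-14.9, 0.4, 43.2]
grip_width: -0.0001
finger_force: 21.1
```

Force is 43 N at z = 0.0336, so the cap is on its stop. I'll retreat up, open the fingers and go over the grip block.

Converted, -0.175 m is -0.2917, -0.16 m is -0.2667.

run_rows(steps=[{"jaw":0,"tz":-0.0667},{"jaw":0.085,"tz":-0.1667},{"jaw":0.085,"tz":-0.2667},{"jaw":0.085,"tx":0.05,"tz":-0.2917},{"jaw":0.085,"tx":0.1,"tz":-0.2917}])

```text
clock: 4.62
position: [0.5964, -0.1032, 0.2077]
tool_rot: [3.139, 0.003, 2.124]
force: [0.5, -0.7, -1.1]
grip_width: 0.0722
finger_force: 0.0
```

```bash
python3 - <<'E'
from h import *
s=bot.observe();print(to_tool([.558,-.0455,.175]).round(4),2.131-s['tool_rot'][2], s['force'])
E
```

```text
[ 0.0694 -0.0024  0.0325] 0.007147755665707134 [ 0.53605017 -0.74903076 -1.07936049]
```

Converted, 0.068 m is 0.1133, 0.035 m is 0.0583, -0.007 rad is -0.0022.

run_rows(steps=[{"jaw":0.085,"tx":0.0583,"ty":-0.0017,"rz":-0.0022},{"jaw":0.085,"tx":0.1133,"ty":-0.0033,"tz":0.0333,"rz":-0.0022},{"jaw":0.085,"tx":0.1133,"ty":-0.0033,"tz":0.05,"rz":-0.0022},{"jaw":0.085,"tx":0.1133,"ty":-0.0033,"tz":0.05,"rz":-0.0022}])

```text
clock: 5.12
position: [0.5588, -0.0474, 0.1753]
tool_rot: [-3.141, 0.0, 2.131]
force: [-0.3, 0.6, -0.2]
grip_width: 0.0851
finger_force: 0.0
```

```bash
python3 - <<'E'
from h import *
s=bot.observe();print(to_tool([.558,-.0455,.101]).round(4),s['tool_rot'],proj("side",[.558,-.0455,.14]),proj("top",[.558,-.0455,.14]))
a=[]
for n,(x,y) in (("top",(270,130)),("side",(260,110))):
    im=bot.grab_frame(n)[y:y+130,x:x+130]; a.append(cv2.resize(im,None,fx=3,fy=3,interpolation=cv2.INTER_CUBIC))
cv2.imwrite("pics/e.png",np.clip(np.hstack(a)*1.7,0,255))
E
```

```text
[0.002  0.0004 0.0743] [-3.14136703e+00  3.19643562e-04  2.13141051e+00] [338.19903631 173.80790971] [332.14618753 206.51046274][ WARN:0@2.312] global loadsave.cpp:1063 imwrite_ Unsupported depth image for selected encoder is fallbacked to CV_8U.
```

View pics/e.png

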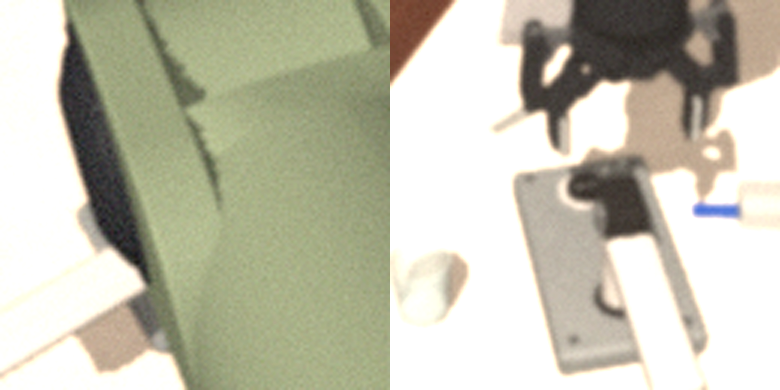

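The side view shows the fingers at crop x 562 and 695, so they straddle the block (about 624) and sit just above it. I'll descend and then squeeze.

Converted, 0.078 m is 0.13, 0.055 m is 0.0917.

run_rows(steps=[{"jaw":0.085,"tx":0.0033,"tz":0.05},{"jaw":0.085,"tx":0.0033,"tz":0.0917},{"jaw":0.085,"tx":0.0033,"tz":0.13},{"jaw":0.085,"tx":0.0033,"tz":0.13}], grip_force=50)

```text
clock: 5.72
position: [0.5572, -0.0456, 0.0966]
tool_rot: [-3.14, -0.001, 2.131]
force: [-0.9, -0.7, 0.6]
grip_width: 0.085
finger_force: 0.0
```

run_rows(steps=[{"jaw":0.03},{"jaw":0.02},{"jaw":0.02},{"jaw":0.02},{"jaw":0.02}], grip_force=50)

```text
clock: 6.35
position: [0.5592, -0.0445, 0.0985]
tool_rot: [3.138, 0.001, 2.132]
force: [5.8, 2.5, 7.5]
grip_width: 0.0296
finger_force: 53.9
```

Width is 29.6 mm at 54 N, so the button is in. Now the lift.

Converted, -0.05 m is -0.0833, -0.035 m is -0.0583.

run_rows(steps=[{"jaw":0.02},{"jaw":0.02,"tz":-0.0167},{"jaw":0.02,"tz":-0.0333},{"jaw":0.02,"tz":-0.0583},{"jaw":0.02,"tz":-0.0833}], grip_force=60)

```text
clock: 6.98
position: [0.5591, -0.0445, 0.1484]
tool_rot: [3.138, 0.001, 2.132]
force: [13.4, 3.6, -6.1]
grip_width: 0.0295
finger_force: 59.9
```

run_rows(steps=[{"jaw":0.02,"tz":-0.025},{"jaw":0.02,"tz":-0.05},{"jaw":0.02,"tz":-0.0667},{"jaw":0.02,"tz":-0.0783},{"jaw":0.02,"tz":-0.0833}])

```text
clock: 7.6
position: [0.5591, -0.0445, 0.1983]
tool_rot: [3.138, 0.001, 2.132]
force: [13.2, 2.6, -6.3]
grip_width: 0.0292
finger_force: 60.0
```

Converted, -0.003 m is -0.005, -0.002 m is -0.0033.

run_rows(steps=[{"jaw":0.02,"tz":-0.0017},{"jaw":0.02,"tz":-0.0033},{"jaw":0.02,"tz":-0.005},{"jaw":0.02,"tz":-0.005},{"jaw":0.02,"tz":-0.005}])

```text
clock: 8.22
position: [0.559, -0.0445, 0.1992]
tool_rot: [3.138, -0.0, 2.133]
force: [25.2, 4.5, -38.0]
grip_width: 0.0293
finger_force: 63.6
```

```bash
python3 - <<'E'
from h import *
a=[]
for n,(x,y) in (("top",(260,130)),("side",(270,80))):
    im=bot.grab_frame(n)[y:y+150,x:x+130]; a.append(cv2.resize(im,None,fx=3,fy=3,interpolation=cv2.INTER_CUBIC))
cv2.imwrite("pics/f.png",np.clip(np.hstack(a)*1.5,0,255).astype(np.uint8))
print(proj("side",[.558,-.0455,.24]),proj("side",[.558-.532*.165,-.0455+.847*.165,.219]))
E
```

```text
[339.27503426 137.39213588] [359.9203649  202.20127831]
```

View pics/f.png

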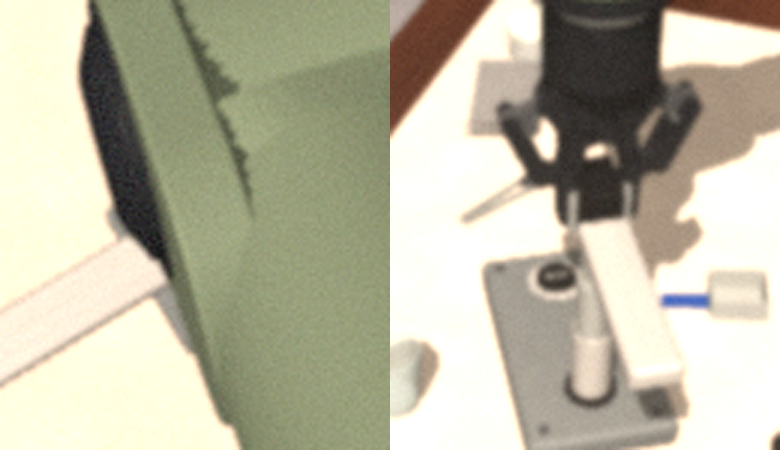

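The side view shows the lamp fully extended in the fingers, with the bar end near crop (660,375) as predicted for the second stop, and the cap down. The force rose at the hard end. I'll ease off slightly, settle and hand in.

Converted, 0.001 m is 0.0017.

run_rows(steps=[{"jaw":0.02,"tz":0.0017},{"jaw":0.02,"tz":0.0017},{"jaw":0.02,"tz":0.0017},{"jaw":0.02,"tz":0.0017}])

```text
clock: 8.82
position: [0.5591, -0.0445, 0.199]
tool_rot: [3.138, 0.0, 2.132]
force: [20.4, 3.9, -23.9]
grip_width: 0.0293
finger_force: 65.5
```

```bash
python3 -c "
from workcell import bot
s=bot.observe(); print(s['position'],s['grip_width'],s['finger_force'],s['force'])
if s['position'][2]>.197 and s['grip_width']<.031: print(bot.job_done())"
```

```text
[ 0.55906547 -0.04449434  0.19897425] 0.029289793236307864 65.53064413368702 [ 20.39544314   3.93072972 -23.8579657 ]
the job is handed in; nothing more can be done
None
```

I handed the job in at about 8.8 s: the battery cap is pushed to its stop, and the lamp is gripped with the button squeezed and held at the second stop; the hand-in returned no verdict.

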